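# Unfold the iron rest and park the soldering iron

### The job

Unfold the soldering-iron rest: gently push its folding steel prop leg out until it is pressed home against its stop. Then park the cordless soldering iron level across the rest, handle in the fixed fork and bare metal barrel in the leg's fork with the tip pointing outwards, and let go, leaving the leg at its stop and the other things on the bench where they are.

Things in the scene. Friction and masses are not known exactly. Their poses are not given: they have to be found in the camera images.
- rest: The iron rest: dark steel base plate 190 x 105 x 10 mm fixed to the bench, with a round hinge post (top 66 mm up), a fixed fork, a stop block (52 mm up) and a low sponge tray (18 mm up), 59 to 121 mm ahead (+x) of the hinge pin and 5 to 51 mm to its -y side. Origin near the plate's middle, at bench height; x along its long side, z up. The plate spans x -100 to +90, y -60 to +45 mm.
- hinge_pin (a point): Point on the upright hinge pin of the folding leg, 40 mm above the bench; axes of the rest.
- leg (a joint): Swing of the leg about its upright pin, rad: 0 = folded along the rest's +x; grows as it swings anticlockwise (from above) through +y. Stiff hinge (0.35 N m: 5 N when pushed at leg_face): the leg stays where left, and once pressed on its stop with about 10 N stays seated on it unless knocked. The stop comes beyond 1.55, by an amount that differs each time. More than 20 N on the leg harms it.
- leg_face (a point): Middle of the leg's upright steel plate, 75 mm out from the pin, 40 mm above the bench. x points out along the leg, y is the plate's normal to the side it swings towards (push on its -y face), z up. The plate is 6 mm thick, its edges 12 and 64 mm up, and runs 110 mm out from the pin to a post, which bears a fork on top and a rubber foot (34 mm wide, 10 mm high) below.
- stop: The leg's hard stop: a brass pin 8 mm thick with a round end, held by a 20 mm knurled nut in a block on the base, 38 mm above the bench, pointing along the rest's +x and meeting the leg's far face 28 mm from the hinge pin. Origin in the middle of the block. How far the pin sticks out is set differently each time, by several mm, and is not measured: feel for it.
- leg_fork (a point): Where the iron's axis lies when its barrel rests in the leg's V fork: 110 mm out from the pin, 95 mm above the bench (axes as leg_face). The V is 8 mm thick along the leg, its sides at 45 degrees, about 28 mm wide at its mouth; the prongs end 100 mm above the bench.
- fixed_fork (a point): Middle of the flat saddle of the fixed U fork on the base, 84 mm above the bench; axes of the rest. The fork is 8 mm thick (y), 36 mm wide inside (x); its prongs end 98 mm up. With the leg at its stop the iron lies on the line from here to leg_fork, level.
- iron_grip (a point): Grip point of the cordless soldering iron, at half its height, near its centre of mass; x points to the tip, z up. Handle: rounded grey and black bar 26 wide x 22 high, from 80 mm behind to 60 mm ahead; then a steel barrel of diameter 14 to 135 mm ahead; then a thin copper tip to 161 mm. 0.1 to 0.2 kg, lying on the bench. Parked: 95 mm up, 48 mm along the line from fixed_fork.
- iron_tip (a point): The end of the iron's copper tip, on its axis.
- pump: A desoldering pump, NOT the iron: a round aluminium tube with square black ends, 215 mm long, 26 mm high; origin under its middle. A bystander, like the five below.
- tin: Round open tin, diameter 68, 40 high, with brass wool; origin under its centre.
- spool: Spool of solder, diameter 54, 38 high; origin under its centre.
- cutters: Side cutters, about 135 long, 12 high; origin under the pivot.
- driver: Screwdriver, 170 long, lying; origin under it.
- adapter: Black power adapter, 100 x 55 x 32; origin under its centre.

How it is judged:
By the outcome, as a careful person would: the job done as asked, in the order asked, and still so for the second after the job is handed in, with the robot touching nothing.
It also fails if it takes over 72 s, if anything falls off the work surface, if the arm or the gripper's body presses on something with over 40 N, if the wrist force passes 120 N, or if a joint passes its speed limit or range.

### The arm

A 7-joint arm with a two-finger parallel gripper is mounted at the origin on the work surface. World frame = base frame: x ahead of the robot, y to its left, z up, the work surface at z = 0. Lengths are in m, angles in rad, forces in N, time in s.
With the tool pointing down it reaches from about 0.4 to 0.85 m from the base axis. Payload 4.5 kg.
Tool frame: the origin (TCP) lies on the centre line of the jaws, within the pads' length; the fingertips stand 11 mm ahead of it and the grasp point (between the pads) lies 8 mm behind it; z points along the fingers, y is the line along which they close (so a half turn about z gives the same grasp; the last joint's range is limited). The gripper opens to 88 mm and grips with 3 to 60 N. Pads are 18 mm wide; open, the fingers measure 123 mm over their backs; the gripper's body (75 mm by 187 mm) begins 45 mm behind the grasp point.
Start: joints at [1.184, 0.689, -0.195, 1.565, 0.157, 0.902, -0.215], TCP at [0.255, -0.57, 0.25] pointing down, gripper open.
Joint ranges: [-3.01, 3.01], [-0.46, 2.08], [-1.47, 1.51], [0.13, 2.56], [-1, 4.14], [0.04, 2.09], [-2.66, 2.66]. Speed limits (rad/s): [2.57, 2.57, 3.14, 3.14, 3.14, 3.14, 3.14].

### API

Orientations are given as a unit quaternion [x, y, z, w].
In Python, from plant import * gives the robot as it stands. The module is installed in compiled form; this text tells all that it offers.
- The arm moves only by the tool send_rows, never from a script. Its argument "motion" is a list of rows, each an object of numbers: "x", "y", "z": the shift along the tool's x, y, z in cm; "rx", "ry", "rz": the turn, a rotation vector about the tool's x, y, z in rad; "jaw": the finger opening in cm, from 0 to 8.81. In form: [{"x": .., "y": .., "z": .., "rx": .., "ry": .., "rz": .., "jaw": ..}, ...]. A call has exactly 5 rows; each row shifts and turns the commanded pose from where the row before left it, along the tool's axes as they then stand; what a row does not reach is not made up. A row lasts 1/10 s, in which the tool goes at most 50 mm and 8.59 degrees, less where a joint would pass 70% of its speed; a pose out of reach is approached as far as the arm can. A call is refused whole if a number of a shift passes 5 or a number of a turn 0.15, either way. A call with a gripper value outside its range is refused whole. The fingers move at their own pace and stop on an object; "grip_force" is the grip in N (left out, the last holds). Time passes only in rows, so rows that do not move let the fingers close, or fill a call up. It gives the time, the measured TCP pose, the force, the opening and the grip force at its end, in the units of the state.
- get_state(): the state, without advancing time (a new reading comes with each control period).
- snapshot(name): name is "scene" or "top" or "wrist"; returns a dict with "img" (384x512x3 uint8, red, green, blue), "vertical_fov" (degrees; the focal length in pixels is half the picture's height over the tangent of half this angle, whatever the lens; pixels are square), "cx", "cy" (the principal point, pixels), "D" ([k1, k2, p1, p2, k3] as OpenCV has them; the pictures are not rectified), "extrinsics" (4x4, takes a point from camera to world coordinates). Camera axes: x right, y up, looking along -z (the intrinsics and any distortion apply to the point x, -y, -z); pixel columns grow to the right and rows downward; lengths in m; the calibration is good to about 2 mm. A picture is of the moment at which its call begins. There is no depth.
- finish_job(): hands the job in; it is judged then, once.
The state is a dict: "clock": time; "q": joint angles; "qd": joint speeds; "joint_torque": joint torques, N m; "tool_pos": TCP position; "eef_rot": TCP orientation; "contact_force": force on the tool from outside, world axes, zero at the start; "moment": the same for the moment, N m; "opening": opening from 0.0 (shut) to 1.0 (fully open); "finger_force": force on a finger pad.
Only numpy, scipy, OpenCV 4.12 (cv2) and the standard library are available. Lean on these libraries where they do the work, as an engineer would, in place of code of your own. Each camera call takes 0.05 s, during which the arm holds its last target. There are 200 camera calls.

## Working session

There is one attempt and no reset: what is moved stays moved. The work goes in short steps, Python scripts to look and compute and a tool call to move; the robot and the scene stay as the last step left them, time stands still between calls to the robot, and variables do not carry over. Pictures are saved under pics/ and viewed, at most 10 in all, crops included, and the job is handed in when it is done.

Besides the shell and the picture viewer there is one more tool, called after "Emit:" by a JSON object that holds its "name" and its "arguments", one argument or row to a line. send_rows: Moves the arm, as the interface text tells. Its arguments: {"type":"object","properties":{"motion":{"type":"array"},"grip_force":{"type":"number"}},"required":["motion"]}

```bash
mkdir -p pics; cat > h.py <<'E'
from plant import *
import numpy as np, cv2
from scipy.spatial.transform import Rotation as R
def snap(n,f):
    s=snapshot(n); cv2.imwrite('pics/'+f,s['img'][:,:,::-1]); np.save('pics/'+f[:-4]+'.npy',{k:s[k] for k in s if k!='img'},allow_pickle=True); return s
def load(f): return np.load('pics/'+f+'.npy',allow_pickle=True).item()
def K(s):
    f=192/np.tan(np.radians(s['vertical_fov'])/2); return np.array([[f,0,s['cx']],[0,f,s['cy']],[0,0,1.]])
def ray(s,px):
    u=cv2.undistortPoints(np.array([[px]],float),K(s),np.array(s['D'],float))[0,0]
    E=np.array(s['extrinsics']); d=E[:3,:3]@np.array([u[0],-u[1],-1]); return E[:3,3],d
def at(s,px,z):
    o,d=ray(s,px); return o+d*(z-o[2])/d[2]
def proj(s,P):
    E=np.array(s['extrinsics']); p=(np.atleast_2d(P)-E[:3,3])@E[:3,:3]; p=p*[1,-1,-1]
    return cv2.projectPoints(p,np.zeros(3),np.zeros(3),K(s),np.array(s['D'],float))[0][:,0]
def st():
    s=get_state(); print(round(s['clock'],2),'pos',np.round(s['tool_pos'],4),'rot',np.round(s['eef_rot'],4),'F',np.round(s['contact_force'],1),'op',round(s['opening'],3),'ff',s['finger_force'],'q',np.round(s['q'],2)); return s
E
python3 - <<'E'
from h import *
a=snap('top','top0.png');b=snap('scene','sc0.png')
st()
for s in(a,b): print(s['vertical_fov'],s['cx'],s['cy'],s['D'],np.round(s['extrinsics'],3))
i=[cv2.resize(x['img'][:,:,::-1],(800,600),interpolation=cv2.INTER_CUBIC) for x in(a,b)]
cv2.imwrite('pics/t0b.png',i[0]);cv2.imwrite('pics/s0b.png',i[1])
E
```

```text
0.1 pos [ 0.2551 -0.57    0.249 ] rot [ 9.779e-01  2.089e-01 -2.000e-04 -8.000e-04] F [0.3 0.  0.2] op 1.001 ff 0.0 q [ 1.18  0.69 -0.19  1.57  0.16  0.9  -0.22]
57.40203977205515 261.2164658454473 187.13715656558315 [-0.06693077  0.          0.          0.          0.        ] [[ 0.016  0.992 -0.125  0.467]
 [-1.     0.016  0.003  0.024]
 [ 0.005  0.125  0.992  0.88 ]
 [ 0.     0.     0.     1.   ]]
54.56583501958645 252.43097041335074 188.86138468659013 [-0.07468101  0.          0.          0.          0.        ] [[-0.85  -0.428  0.306  0.869]
 [ 0.526 -0.687  0.501  0.548]
 [-0.004  0.587  0.809  0.914]
 [ 0.     0.     0.     1.   ]]
```

View pics/t0b.png

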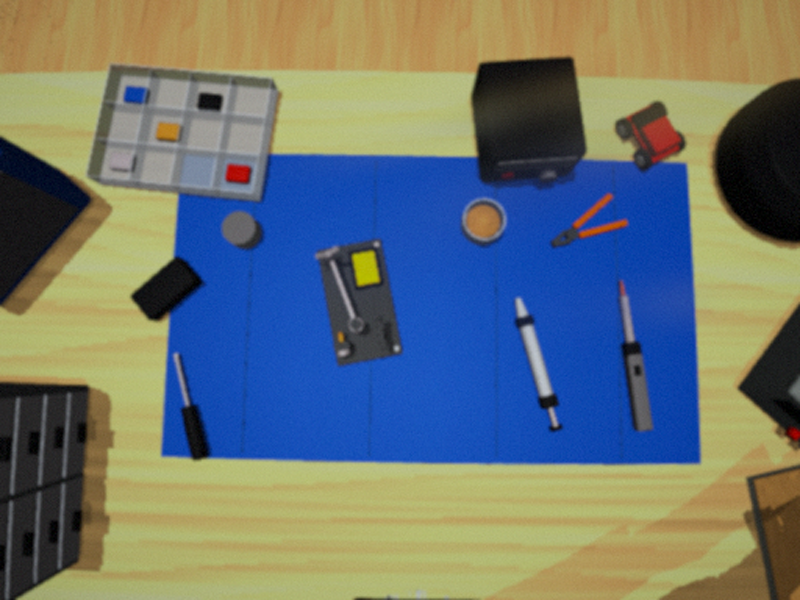

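View pics/s0b.png

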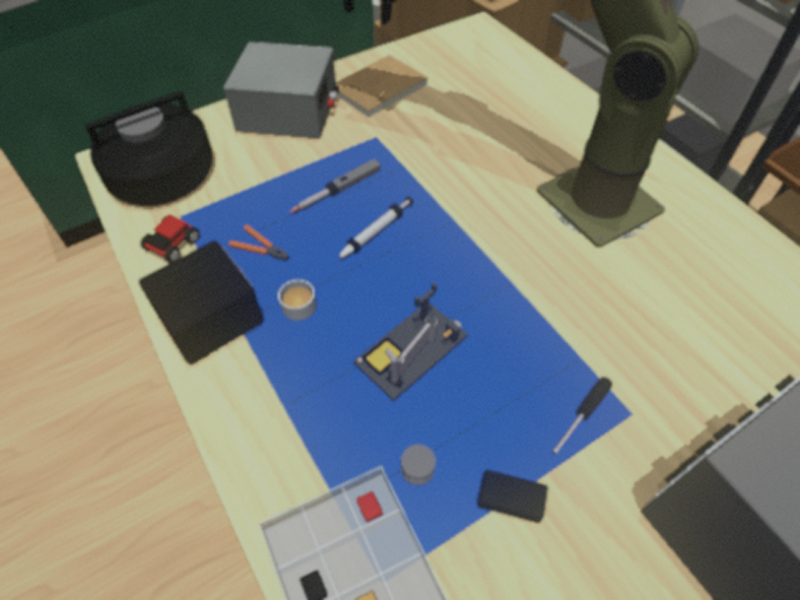

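The top view shows the rest around (358,300), the iron at (635,365) with its tip up at (622,285), and the pump at (537,365). I'll zoom in on the rest and the iron.

```bash
python3 - <<'E'
import cv2,numpy as np
a=cv2.imread('pics/top0.png');b=cv2.imread('pics/sc0.png')
def c(i,x,y,w,h,k): return cv2.resize(i[y:y+h,x:x+w],None,fx=k,fy=k,interpolation=cv2.INTER_CUBIC)
# rest top 195..265,145..240 ; iron 385..425,170..285 ; rest scene 220..305,175..260
A=c(a,195,147,65,95,6);B=c(a,375,170,60,115,5)
p=np.zeros((580,800,3),np.uint8);p[:570,:390]=A;p[:575,400:700]=B
cv2.imwrite('pics/c1.png',p)
A=c(b,222,176,84,84,7)
cv2.imwrite('pics/c2.png',A)
E
```

```text
(no output)
```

View pics/c1.png

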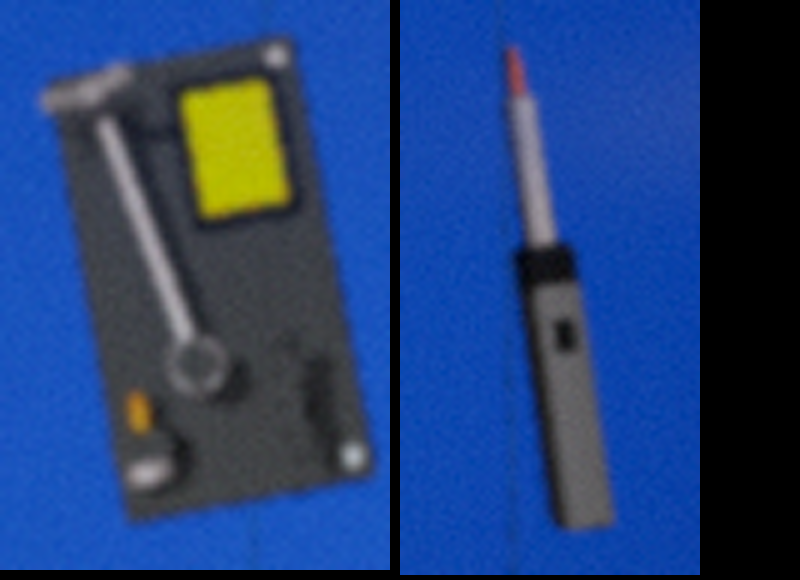

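View pics/c2.png

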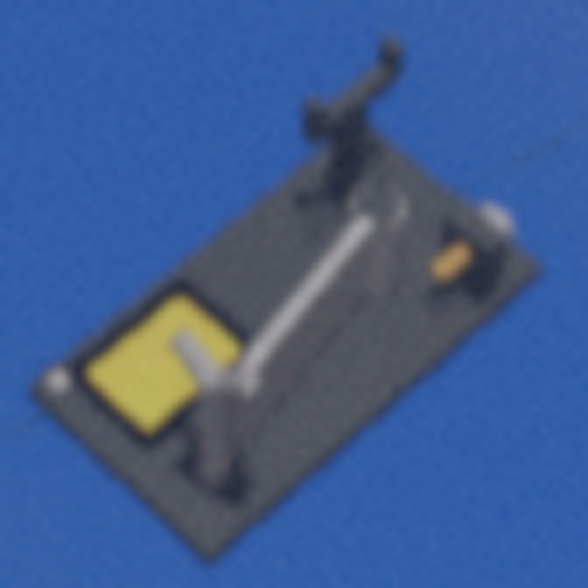

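```bash
cat > m.py <<'E'
from h import *
from scipy.optimize import least_squares
T=load('top0');S=load('sc0')
t=lambda x,y:((x+.5)/6-.5+195,(y+.5)/6-.5+147)
i=lambda x,y:((x-400+.5)/5-.5+375,(y+.5)/5-.5+170)
c=lambda x,y:((x+.5)/7-.5+222,(y+.5)/7-.5+176)
C=np.array([[.09,.045,.01],[.09,-.06,.01],[-.1,-.06,.01],[-.1,.045,.01]])
pt=np.array([t(48,88),t(295,38),t(372,470),t(130,522)]);pc=np.array([c(208,562),c(35,392),c(370,130),c(542,268)])
def W(p,P): return np.atleast_2d(P)@R.from_euler('z',p[2]).as_matrix().T+[p[0],p[1],0]
f=lambda p,k=3:np.r_[(proj(T,W(p,C))-pt).ravel(),(proj(S,W(p,C))-pc).ravel()][slice(0,8) if k==1 else slice(8,16) if k==2 else slice(0,16)]
for k in(1,2,3):
    r=least_squares(f,[.45,.05,.15],args=(k,));print(np.round(r.x,4),np.abs(r.fun).max())
p=r.x
L=lambda P:np.round(((P-[p[0],p[1],0])@R.from_euler('z',p[2]).as_matrix())*1000,1)
print('post top',L(at(T,t(197,362),.066)),L(at(S,c(380,203),.066)))
print('leg in/out',L(at(T,t(185,338),.064)),L(at(T,t(105,120),.064)),L(at(S,c(368,222),.064)),L(at(S,c(240,385),.064)))
print('fork prongs',L(at(S,c(390,45),.098)),L(at(S,c(318,110),.098)),'top', L(at(T,t(312,360),.098)),L(at(T,t(325,430),.098)))
print('block',L(at(T,t(150,450),.052)),'brass',L(at(T,t(137,395),.038)),L(at(S,c(440,272),.038)))
print('legfork',L(at(T,t(45,100),.1)),L(at(T,t(125,72),.1)))
for n,q in dict(tip=(513,47),b0=(526,97),b1=(540,247),h0=(547,265),back=(586,525)).items(): print(n,np.round(at(T,i(*q),.011 if n!='back' else .015),4))
print(W(p,[0,0,0]))
E
python3 m.py
```

```text
[0.5646 0.1083 0.2112] 1.268337295265212
[0.5669 0.1138 0.2027] 1.2968699557357297
[0.5654 0.1104 0.2085] 2.361107944935327
post top [-45.   -1.7  66. ] [-43.8   0.9  66. ]
leg in/out [-34.7   1.4  64. ] [56.  16.9 64. ] [-35.1   3.   64. ] [51.2 20.6 64. ]
fork prongs [-83.6 -34.4  98. ] [-41.1 -31.8  98. ] top [-55.1 -46.3  98. ] [-81.5 -46.1  98. ]
block [-74.2  23.7  52. ] brass [-51.   26.4  38. ] [-51.7  28.2  38. ]
legfork [ 60.4  34.3 100. ] [ 65.2   2.8 100. ]
tip [ 0.6028 -0.323   0.011 ]
b0 [ 0.5773 -0.3288  0.011 ]
b1 [ 0.5018 -0.3336  0.011 ]
h0 [ 0.4928 -0.3369  0.011 ]
back [ 0.3654 -0.3517  0.015 ]
[[0.56539035 0.1103922  0.        ]]
```

Emit:
{"name": "send_rows", "arguments": {
  "motion": [
    {"x":1.5,"y":-1.2,"jaw":0},
    {"x":2.8,"y":-2.2,"jaw":0},
    {"x":2.8,"y":-2.2,"jaw":0},
    {"x":2.8,"y":-2.2,"jaw":0},
    {"x":2.8,"y":-2.2,"jaw":0}
  ]
}}

```text
schema error: expected keys x, y, z, rx, ry, rz, jaw
```

Emit:
{"name": "send_rows", "arguments": {
  "motion": [
    {"x":2.8,"y":-2.2,"jaw":0},
    {"x":2.8,"y":-2.2,"jaw":0},
    {"x":2.8,"y":-2.2,"jaw":0},
    {"x":2.8,"y":-2.2,"jaw":0},
    {"x":2.8,"y":-2.2,"jaw":0}
  ]
}}

```text
schema error: expected keys x, y, z, rx, ry, rz, jaw
```

Emit:
{"name": "send_rows", "arguments": {
  "motion": [
    {"x":2.8,"y":-2.2,"jaw":0},
    {"x":2.8,"y":-2.2,"jaw":0},
    {"x":2.8,"y":-2.2,"jaw":0},
    {"x":2.8,"y":-2.2,"jaw":0},
    {"x":2.8,"y":-2.2,"jaw":0}
  ]
}}

```text
schema error: expected keys x, y, z, rx, ry, rz, jaw
```

Emit:
{"name": "send_rows", "arguments": {
  "motion": [
    {"x":2.8,"y":-2.2,"jaw":0},
    {"x":2.8,"y":-2.2,"jaw":0},
    {"x":2.8,"y":-2.2,"jaw":0},
    {"x":1.5,"y":-1.2,"jaw":0},
    {"jaw":0}
  ]
}}

```text
schema error: expected keys x, y, z, rx, ry, rz, jaw
```

```bash
python3 - <<'E'
from h import *
s=snap('wrist','w1.png');st();print(s['vertical_fov'],np.round(s['extrinsics'],3))
cv2.imwrite('pics/w1b.png',cv2.resize(s['img'][:,:,::-1],(800,600),interpolation=cv2.INTER_CUBIC))
E
```

```text
0.15 pos [ 0.2551 -0.5701  0.2491] rot [ 9.779e-01  2.089e-01 -2.000e-04 -7.000e-04] F [-0.1  0.5 -0.3] op 1.002 ff 0.0 q [ 1.18  0.69 -0.19  1.57  0.16  0.9  -0.22]
68.59974972404181 [[ 0.409  0.869  0.28   0.327]
 [-0.913  0.39   0.123 -0.538]
 [-0.002 -0.306  0.952  0.384]
 [ 0.     0.     0.     1.   ]]
```

View pics/w1b.png

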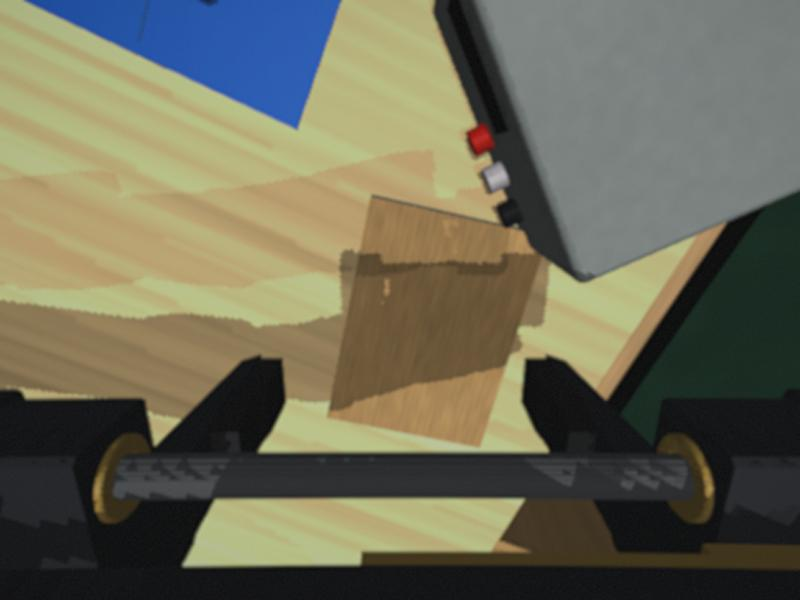

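The moves were refused because every row needs all keys. The wrist picture only shows the empty bench and the open fingers (left tip ~(270,360), right ~(540,360)). I'll resend with full keys.

Emit:
{"name": "send_rows", "arguments": {
  "motion": [
    {"x":1.5,"y":-1.2,"z":0,"rx":0,"ry":0,"rz":0,"jaw":0},
    {"x":2.8,"y":-2.2,"z":0,"rx":0,"ry":0,"rz":0,"jaw":0},
    {"x":2.8,"y":-2.2,"z":0,"rx":0,"ry":0,"rz":0,"jaw":0},
    {"x":2.8,"y":-2.2,"z":0,"rx":0,"ry":0,"rz":0,"jaw":0},
    {"x":2.8,"y":-2.2,"z":0,"rx":0,"ry":0,"rz":0,"jaw":0}
  ]
}}

```text
clock: 0.65
tool_pos: [0.3308, -0.4259, 0.2495]
eef_rot: [0.978, 0.209, -0.0, -0.0]
contact_force: [0.9, -0.5, -0.0]
opening: 0.574
finger_force: 0.0
```

Emit:
{"name": "send_rows", "arguments": {
  "motion": [
    {"x":2.8,"y":-2.2,"z":0,"rx":0,"ry":0,"rz":0,"jaw":0},
    {"x":2.8,"y":-2.2,"z":0,"rx":0,"ry":0,"rz":0,"jaw":0},
    {"x":2.8,"y":-2.2,"z":0,"rx":0,"ry":0,"rz":0,"jaw":0},
    {"x":2.8,"y":-2.2,"z":0,"rx":0,"ry":0,"rz":0,"jaw":0},
    {"x":2.8,"y":-2.2,"z":0,"rx":0,"ry":0,"rz":0,"jaw":0}
  ]
}}

```text
clock: 1.15
tool_pos: [0.4137, -0.2684, 0.2497]
eef_rot: [0.978, 0.209, -0.0, -0.0]
contact_force: [0.8, 0.0, 0.4]
opening: 0.117
finger_force: 0.0
```

Emit:
{"name": "send_rows", "arguments": {
  "motion": [
    {"x":2.8,"y":-2.2,"z":0,"rx":0,"ry":0,"rz":0,"jaw":0},
    {"x":2.8,"y":-2.2,"z":0,"rx":0,"ry":0,"rz":0,"jaw":0},
    {"x":2.8,"y":-2.2,"z":0,"rx":0,"ry":0,"rz":0,"jaw":0},
    {"x":2.8,"y":-2.2,"z":0,"rx":0,"ry":0,"rz":0,"jaw":0},
    {"x":2.8,"y":-2.2,"z":0,"rx":0,"ry":0,"rz":0,"jaw":0}
  ]
}}

```text
clock: 1.65
tool_pos: [0.4965, -0.1108, 0.2496]
eef_rot: [0.978, 0.209, -0.0, 0.0]
contact_force: [0.5, -0.3, -0.3]
opening: 0.002
finger_force: 0.0
```

Emit:
{"name": "send_rows", "arguments": {
  "motion": [
    {"x":2.8,"y":-2.2,"z":0,"rx":0,"ry":0,"rz":0,"jaw":0},
    {"x":2.8,"y":-2.2,"z":0,"rx":0,"ry":0,"rz":0,"jaw":0},
    {"x":2.8,"y":-2.2,"z":0,"rx":0,"ry":0,"rz":0,"jaw":0},
    {"x":1.5,"y":-1.2,"z":0,"rx":0,"ry":0,"rz":0,"jaw":0},
    {"x":0,"y":0,"z":0,"rx":0,"ry":0,"rz":0,"jaw":0}
  ]
}}

```text
clock: 2.15
tool_pos: [0.5556, 0.0034, 0.2495]
eef_rot: [0.977, 0.212, 0.001, -0.001]
contact_force: [-1.1, 0.9, -0.1]
opening: 0.007
finger_force: 0.0
```

```bash
python3 - <<'E'
from h import *
s=snap('wrist','w1.png');st();print(s['vertical_fov'],np.round(s['extrinsics'],3))
cv2.imwrite('pics/w1b.png',cv2.resize(s['img'][:,:,::-1],(800,600),interpolation=cv2.INTER_CUBIC))
E
```

```text
2.2 pos [0.5546 0.0006 0.2494] rot [ 9.777e-01  2.102e-01 -2.000e-04 -1.000e-04] F [-0.3  0.1  0. ] op 0.003 ff 0.0 q [-0.01  0.59 -0.13  1.78  0.1   0.77 -1.33]
68.59974972404181 [[ 0.414  0.867  0.277  0.627]
 [-0.91   0.395  0.124  0.035]
 [-0.002 -0.304  0.953  0.384]
 [ 0.     0.     0.     1.   ]]
```

View pics/w1b.png

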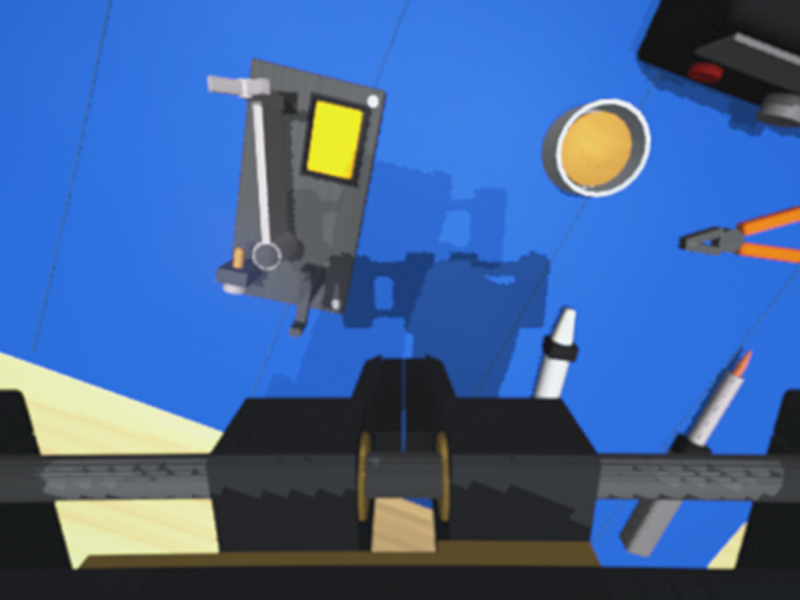

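```bash
cat > m2.py <<'E'
from h import *
exec(open('m.py').read().split("for k in(1,2,3)")[0].split('from h import *')[1])
Wc=load('w1')
w=lambda x,y:((x+.5)*.64-.5,(y+.5)*.64-.5)
g=lambda p:(proj(Wc,W(p,C[:3]))-np.array([w(254,58),w(385,93),w(340,312)])).ravel()
r=least_squares(g,[.565,.11,.2]);print('w',np.round(r.x,4),np.round(r.fun,1))
h=lambda p:np.r_[f(p),2*g(p)]
r=least_squares(h,[.565,.11,.2]);print('all',np.round(r.x,4));p=r.x
print('hinge: w',at(Wc,w(266,256),.066),'t',at(T,t(197,362),.066),'s',at(S,c(380,203),.066))
a=at(Wc,w(257,105),.064);b=at(Wc,w(265,238),.064);print(a,b,np.arctan2(*(a-b)[1::-1]))
a=at(T,t(105,120),.064);b=at(T,t(185,338),.064);print(a,b,np.arctan2(*(a-b)[1::-1]))
print('ff prongs w',at(Wc,w(297,328),.098),at(Wc,w(312,270),.098),'s',at(S,c(390,45),.098),at(S,c(318,110),.098))
print('iron tip w',at(Wc,w(748,352),.011), at(Wc,w(687,440),.02))
E
python3 m2.py
```

```text
w [0.5641 0.1086 0.1904] [-1.6 -1.3  1.4 -0.4  0.3  2.7]
all [0.5642 0.1087 0.1922]
hinge: w [0.52077764 0.09896172 0.066     ] t [0.52176495 0.0994269  0.066     ] s [0.52235583 0.10220216 0.066     ]
[0.61528881 0.13811175 0.064     ] [0.53257012 0.10440696 0.064     ] 0.38692327018642286
[0.61666204 0.13854847 0.064     ] [0.53115664 0.10453205 0.064     ] 0.3786323440639429
ff prongs w [0.49168373 0.05611993 0.098     ] [0.53511008 0.06148542 0.098     ] s [0.49073343 0.05942872 0.098     ] [0.53178323 0.07075868 0.098     ]
iron tip w [ 0.60025845 -0.32162721  0.011     ] [ 0.5022022  -0.31853085  0.02      ]
```

The wrist view shows the hinge post at (266,256), the leg running up to (257,105), the fixed fork around (297–312,270–330), and a clear area on the tray side. I'll lower the closed fingers beside the leg.

Emit:
{"name": "send_rows", "arguments": {
  "motion": [
    {"x":2,"y":-1.5,"z":0,"rx":0,"ry":0,"rz":0.02,"jaw":0},
    {"x":2.2,"y":-1.6,"z":0,"rx":0,"ry":0,"rz":0.02,"jaw":0},
    {"x":2.2,"y":-1.6,"z":0,"rx":0,"ry":0,"rz":0,"jaw":0},
    {"x":2,"y":-1.4,"z":0,"rx":0,"ry":0,"rz":0,"jaw":0},
    {"x":0,"y":0,"z":3,"rx":0,"ry":0,"rz":0,"jaw":0}
  ]
}}

```text
clock: 2.7
tool_pos: [0.6124, 0.0906, 0.2226]
eef_rot: [0.982, 0.19, 0.005, -0.001]
contact_force: [-0.6, 1.2, -0.7]
opening: 0.004
finger_force: 0.0
```

Emit:
{"name": "send_rows", "arguments": {
  "motion": [
    {"x":0,"y":0,"z":4,"rx":0,"ry":0,"rz":0,"jaw":0},
    {"x":0,"y":0,"z":4,"rx":0,"ry":0,"rz":0,"jaw":0},
    {"x":0,"y":0,"z":4,"rx":0,"ry":0,"rz":0,"jaw":0},
    {"x":0,"y":0,"z":3,"rx":0,"ry":0,"rz":0,"jaw":0},
    {"x":0,"y":0,"z":1.5,"rx":0,"ry":0,"rz":0,"jaw":0}
  ]
}}

```text
clock: 3.2
tool_pos: [0.6064, 0.0852, 0.052]
eef_rot: [0.982, 0.188, -0.003, 0.001]
contact_force: [-0.5, -0.4, 1.3]
opening: 0.002
finger_force: 0.0
```

```bash
python3 -c "
from h import *
s=st();Rm=R.from_quat(s['eef_rot']).as_matrix();d=s['tool_pos']-np.array([.5214,.0995,0]);f=.383
print('xang',np.arctan2(Rm[1,0],Rm[0,0]),'radial',d@[np.cos(f),np.sin(f),0],'normal',d@[-np.sin(f),np.cos(f),0])"
```

```text
3.2 pos [0.6064 0.0852 0.052 ] rot [ 9.821e-01  1.882e-01 -2.700e-03  8.000e-04] F [-0.5 -0.4  1.3] op 0.002 ff 0.0 q [-0.18  0.95 -0.07  1.73  0.12  0.48 -1.52]
xang 0.37859586213299623 radial 0.07350807226648132 normal -0.04500980845667262
```

Emit:
{"name": "send_rows", "arguments": {
  "motion": [
    {"x":0,"y":-0.5,"z":0,"rx":0,"ry":0,"rz":0,"jaw":0},
    {"x":0,"y":-0.5,"z":0,"rx":0,"ry":0,"rz":0,"jaw":0},
    {"x":0,"y":-0.5,"z":0,"rx":0,"ry":0,"rz":0,"jaw":0},
    {"x":0,"y":-0.4,"z":0,"rx":0,"ry":0,"rz":0,"jaw":0},
    {"x":0,"y":-0.2,"z":0,"rx":0,"ry":0,"rz":0,"jaw":0}
  ]
}}

```text
clock: 3.7
tool_pos: [0.6011, 0.1087, 0.0559]
eef_rot: [0.982, 0.19, 0.001, -0.0]
contact_force: [-0.3, 0.3, 0.6]
opening: 0.004
finger_force: 0.0
```

Emit:
{"name": "send_rows", "arguments": {
  "motion": [
    {"x":0,"y":-0.1,"z":0,"rx":0,"ry":0,"rz":0,"jaw":0},
    {"x":0,"y":-0.1,"z":0,"rx":0,"ry":0,"rz":0,"jaw":0},
    {"x":0,"y":-0.1,"z":0,"rx":0,"ry":0,"rz":0,"jaw":0},
    {"x":0,"y":-0.1,"z":0,"rx":0,"ry":0,"rz":0,"jaw":0},
    {"x":0,"y":-0.1,"z":0,"rx":0,"ry":0,"rz":0,"jaw":0}
  ]
}}

```text
clock: 4.2
tool_pos: [0.5989, 0.112, 0.0546]
eef_rot: [0.982, 0.189, -0.0, 0.0]
contact_force: [-0.2, -1.4, -0.0]
opening: 0.006
finger_force: 1.3
```

Emit:
{"name": "send_rows", "arguments": {
  "motion": [
    {"x":0.09,"y":-0.38,"z":0,"rx":0,"ry":0,"rz":-0.05,"jaw":0},
    {"x":0.09,"y":-0.38,"z":0,"rx":0,"ry":0,"rz":-0.05,"jaw":0},
    {"x":0.09,"y":-0.38,"z":0,"rx":0,"ry":0,"rz":-0.05,"jaw":0},
    {"x":0.09,"y":-0.38,"z":0,"rx":0,"ry":0,"rz":-0.05,"jaw":0},
    {"x":0.09,"y":-0.38,"z":0,"rx":0,"ry":0,"rz":-0.05,"jaw":0}
  ]
}}

```text
clock: 4.7
tool_pos: [0.5939, 0.1306, 0.0547]
eef_rot: [0.95, 0.312, -0.0, 0.0]
contact_force: [0.9, -5.5, 0.3]
opening: 0.004
finger_force: 2.4
```

```bash
cat > leg.py <<'E'
from h import *
s=st();Rm=R.from_quat(s['eef_rot']).as_matrix();d=s['tool_pos']-np.array([.5214,.0995,0]);f=np.arctan2(Rm[1,0],Rm[0,0])
u=np.array([np.cos(f),np.sin(f),0]);n=np.array([-np.sin(f),np.cos(f),0])
print('xang %.3f radial %.4f normal %.4f  Frad %.1f Fnorm %.1f  tilt'%(f,d@u,d@n,s['contact_force']@u,s['contact_force']@n),np.round(Rm[:2,2],4))
E
python3 leg.py
```

```text
4.7 pos [0.5939 0.1306 0.0547] rot [ 9.500e-01  3.121e-01 -5.000e-04  5.000e-04] F [ 0.9 -5.5  0.3] op 0.004 ff 2.399702247348614 q [-0.23  0.94 -0.12  1.74  0.21  0.47 -1.42]
xang 0.635 radial 0.0768 normal -0.0179  Frad -2.6 Fnorm -5.0  tilt [-0.0006 -0.0012]
```

Emit:
{"name": "send_rows", "arguments": {
  "motion": [
    {"x":0.08,"y":-0.38,"z":0,"rx":0,"ry":0,"rz":-0.05,"jaw":0},
    {"x":0.08,"y":-0.38,"z":0,"rx":0,"ry":0,"rz":-0.05,"jaw":0},
    {"x":0.08,"y":-0.38,"z":0,"rx":0,"ry":0,"rz":-0.05,"jaw":0},
    {"x":0.08,"y":-0.38,"z":0,"rx":0,"ry":0,"rz":-0.05,"jaw":0},
    {"x":0.08,"y":-0.38,"z":0,"rx":0,"ry":0,"rz":-0.05,"jaw":0}
  ]
}}

```text
clock: 5.2
tool_pos: [0.5843, 0.1473, 0.0547]
eef_rot: [0.904, 0.428, -0.0, 0.001]
contact_force: [2.6, -3.6, -0.7]
opening: 0.003
finger_force: 2.3
```

Emit:
{"name": "send_rows", "arguments": {
  "motion": [
    {"x":0.08,"y":-0.38,"z":0,"rx":0,"ry":0,"rz":-0.05,"jaw":0},
    {"x":0.08,"y":-0.38,"z":0,"rx":0,"ry":0,"rz":-0.05,"jaw":0},
    {"x":0.08,"y":-0.38,"z":0,"rx":0,"ry":0,"rz":-0.05,"jaw":0},
    {"x":0.08,"y":-0.38,"z":0,"rx":0,"ry":0,"rz":-0.05,"jaw":0},
    {"x":0.08,"y":-0.38,"z":0,"rx":0,"ry":0,"rz":-0.05,"jaw":0}
  ]
}}

```text
clock: 5.7
tool_pos: [0.571, 0.1612, 0.0547]
eef_rot: [0.843, 0.537, -0.0, 0.001]
contact_force: [3.0, -5.1, -2.7]
opening: 0.002
finger_force: 2.2
```

Emit:
{"name": "send_rows", "arguments": {
  "motion": [
    {"x":0.08,"y":-0.38,"z":0,"rx":0,"ry":0,"rz":-0.05,"jaw":0},
    {"x":0.08,"y":-0.38,"z":0,"rx":0,"ry":0,"rz":-0.05,"jaw":0},
    {"x":0.08,"y":-0.38,"z":0,"rx":0,"ry":0,"rz":-0.05,"jaw":0},
    {"x":0.08,"y":-0.38,"z":0,"rx":0,"ry":0,"rz":-0.05,"jaw":0},
    {"x":0.08,"y":-0.38,"z":0,"rx":0,"ry":0,"rz":-0.05,"jaw":0}
  ]
}}

```text
clock: 6.2
tool_pos: [0.5551, 0.1718, 0.0549]
eef_rot: [0.77, 0.638, 0.0, 0.001]
contact_force: [3.8, -5.0, -0.8]
opening: 0.007
finger_force: 2.1
```

```bash
python3 leg.py
```

```text
6.2 pos [0.5551 0.1718 0.0549] rot [7.697e-01 6.384e-01 4.000e-04 6.000e-04] F [ 3.8 -5.  -0.8] op 0.007 ff 2.1392558404477313 q [-0.23  0.93 -0.26  1.82  0.49  0.45 -1.02]
xang 1.385 radial 0.0772 normal -0.0198  Frad -4.2 Fnorm -4.7  tilt [ 0.0014 -0.0004]
```

Emit:
{"name": "send_rows", "arguments": {
  "motion": [
    {"x":0.06,"y":-0.38,"z":0,"rx":0,"ry":0,"rz":-0.05,"jaw":0},
    {"x":0.06,"y":-0.38,"z":0,"rx":0,"ry":0,"rz":-0.05,"jaw":0},
    {"x":0.06,"y":-0.38,"z":0,"rx":0,"ry":0,"rz":-0.05,"jaw":0},
    {"x":0.06,"y":-0.38,"z":0,"rx":0,"ry":0,"rz":-0.05,"jaw":0},
    {"x":0.06,"y":-0.38,"z":0,"rx":0,"ry":0,"rz":-0.05,"jaw":0}
  ]
}}

```text
clock: 6.7
tool_pos: [0.5366, 0.1778, 0.055]
eef_rot: [0.684, 0.73, 0.001, 0.0]
contact_force: [4.6, -1.7, -2.3]
opening: 0.005
finger_force: 2.1
```

Emit:
{"name": "send_rows", "arguments": {
  "motion": [
    {"x":0.03,"y":-0.15,"z":0,"rx":0,"ry":0,"rz":-0.02,"jaw":0},
    {"x":0.03,"y":-0.15,"z":0,"rx":0,"ry":0,"rz":-0.02,"jaw":0},
    {"x":0.03,"y":-0.15,"z":0,"rx":0,"ry":0,"rz":-0.02,"jaw":0},
    {"x":0.03,"y":-0.15,"z":0,"rx":0,"ry":0,"rz":-0.02,"jaw":0},
    {"x":0.03,"y":-0.15,"z":0,"rx":0,"ry":0,"rz":-0.02,"jaw":0}
  ]
}}

```text
clock: 7.2
tool_pos: [0.5283, 0.1786, 0.0549]
eef_rot: [0.647, 0.762, 0.001, -0.0]
contact_force: [3.6, 2.5, -2.0]
opening: 0.005
finger_force: 2.1
```

```bash
python3 leg.py
```

```text
7.2 pos [0.5283 0.1786 0.0549] rot [ 6.475e-01  7.621e-01  1.100e-03 -3.000e-04] F [ 3.6  2.5 -2. ] op 0.005 ff 2.1425431984243914 q [-0.22  0.92 -0.31  1.9   0.63  0.43 -0.84]
xang 1.733 radial 0.0770 normal -0.0196  Frad 1.9 Fnorm -4.0  tilt [0.0008 0.0021]
```

Emit:
{"name": "send_rows", "arguments": {
  "motion": [
    {"x":0.01,"y":-0.06,"z":0,"rx":0,"ry":0,"rz":-0.008,"jaw":0},
    {"x":0.01,"y":-0.06,"z":0,"rx":0,"ry":0,"rz":-0.008,"jaw":0},
    {"x":0.01,"y":-0.06,"z":0,"rx":0,"ry":0,"rz":-0.008,"jaw":0},
    {"x":0.01,"y":-0.06,"z":0,"rx":0,"ry":0,"rz":-0.008,"jaw":0},
    {"x":0.01,"y":-0.06,"z":0,"rx":0,"ry":0,"rz":-0.008,"jaw":0}
  ]
}}

```text
clock: 7.7
tool_pos: [0.5252, 0.1788, 0.0549]
eef_rot: [0.632, 0.775, 0.001, -0.0]
contact_force: [4.4, 4.7, -1.4]
opening: 0.001
finger_force: 2.1
```

```bash
python3 leg.py
```

```text
7.7 pos [0.5252 0.1788 0.0549] rot [ 6.324e-01  7.746e-01  1.100e-03 -5.000e-04] F [ 4.4  4.7 -1.4] op 0.001 ff 2.133093054872006 q [-0.22  0.91 -0.32  1.9   0.64  0.42 -0.82]
xang 1.772 radial 0.0769 normal -0.0196  Frad 3.8 Fnorm -5.2  tilt [0.0007 0.0024]
```

Emit:
{"name": "send_rows", "arguments": {
  "motion": [
    {"x":0.01,"y":-0.06,"z":0,"rx":0,"ry":0,"rz":-0.008,"jaw":0},
    {"x":0.01,"y":-0.06,"z":0,"rx":0,"ry":0,"rz":-0.008,"jaw":0},
    {"x":0.01,"y":-0.06,"z":0,"rx":0,"ry":0,"rz":-0.008,"jaw":0},
    {"x":0.01,"y":-0.06,"z":0,"rx":0,"ry":0,"rz":-0.008,"jaw":0},
    {"x":0.01,"y":-0.06,"z":0,"rx":0,"ry":0,"rz":-0.008,"jaw":0}
  ]
}}

```text
clock: 8.2
tool_pos: [0.5221, 0.1789, 0.0549]
eef_rot: [0.617, 0.787, 0.001, -0.001]
contact_force: [3.7, 4.1, -0.8]
opening: 0.006
finger_force: 2.1
```

```bash
python3 leg.py
```

```text
8.2 pos [0.5221 0.1789 0.0549] rot [ 6.167e-01  7.872e-01  1.300e-03 -6.000e-04] F [ 3.7  4.1 -0.8] op 0.006 ff 2.135597598971799 q [-0.22  0.91 -0.33  1.91  0.66  0.42 -0.8 ]
xang 1.812 radial 0.0769 normal -0.0197  Frad 3.1 Fnorm -4.6  tilt [0.0006 0.0027]
```

Emit:
{"name": "send_rows", "arguments": {
  "motion": [
    {"x":0.01,"y":-0.06,"z":0,"rx":0,"ry":0,"rz":-0.008,"jaw":0},
    {"x":0.01,"y":-0.06,"z":0,"rx":0,"ry":0,"rz":-0.008,"jaw":0},
    {"x":0.01,"y":-0.06,"z":0,"rx":0,"ry":0,"rz":-0.008,"jaw":0},
    {"x":0.01,"y":-0.06,"z":0,"rx":0,"ry":0,"rz":-0.008,"jaw":0},
    {"x":0.01,"y":-0.06,"z":0,"rx":0,"ry":0,"rz":-0.008,"jaw":0}
  ]
}}

```text
clock: 8.7
tool_pos: [0.519, 0.1787, 0.055]
eef_rot: [0.601, 0.799, 0.001, -0.001]
contact_force: [2.5, 4.5, -1.6]
opening: 0.005
finger_force: 2.1
```

```bash
python3 leg.py
```

```text
8.7 pos [0.519  0.1787 0.055 ] rot [ 6.008e-01  7.994e-01  1.300e-03 -6.000e-04] F [ 2.5  4.5 -1.6] op 0.005 ff 2.144590923562646 q [-0.22  0.91 -0.33  1.92  0.68  0.42 -0.78]
xang 1.853 radial 0.0768 normal -0.0197  Frad 3.6 Fnorm -3.7  tilt [0.0006 0.0029]
```

Emit:
{"name": "send_rows", "arguments": {
  "motion": [
    {"x":0.01,"y":-0.06,"z":0,"rx":0,"ry":0,"rz":-0.008,"jaw":0},
    {"x":0.01,"y":-0.06,"z":0,"rx":0,"ry":0,"rz":-0.008,"jaw":0},
    {"x":0.01,"y":-0.06,"z":0,"rx":0,"ry":0,"rz":-0.008,"jaw":0},
    {"x":0.01,"y":-0.06,"z":0,"rx":0,"ry":0,"rz":-0.008,"jaw":0},
    {"x":0.01,"y":-0.06,"z":0,"rx":0,"ry":0,"rz":-0.008,"jaw":0}
  ]
}}

```text
clock: 9.2
tool_pos: [0.517, 0.1789, 0.0551]
eef_rot: [0.585, 0.811, 0.002, -0.0]
contact_force: [6.4, 5.5, -3.8]
opening: 0.001
finger_force: 3.3
```

```bash
python3 leg.py
```

```text
9.2 pos [0.517  0.1789 0.0551] rot [ 5.847e-01  8.112e-01  2.400e-03 -3.000e-04] F [ 6.4  5.5 -3.8] op 0.001 ff 3.34671663120389 q [-0.22  0.91 -0.34  1.93  0.69  0.41 -0.76]
xang 1.893 radial 0.0767 normal -0.0209  Frad 3.1 Fnorm -7.8  tilt [0.0024 0.0043]
```

Emit:
{"name": "send_rows", "arguments": {
  "motion": [
    {"x":0,"y":-0.03,"z":0,"rx":0,"ry":0,"rz":0,"jaw":0},
    {"x":0,"y":-0.03,"z":0,"rx":0,"ry":0,"rz":0,"jaw":0},
    {"x":0,"y":-0.03,"z":0,"rx":0,"ry":0,"rz":0,"jaw":0},
    {"x":0,"y":-0.03,"z":0,"rx":0,"ry":0,"rz":0,"jaw":0},
    {"x":0,"y":0,"z":0,"rx":0,"ry":0,"rz":0,"jaw":0}
  ]
}}

```text
clock: 9.7
tool_pos: [0.5166, 0.1788, 0.0551]
eef_rot: [0.585, 0.811, 0.003, -0.0]
contact_force: [6.9, 5.9, -3.8]
opening: 0.009
finger_force: 3.7
```

```bash
python3 leg.py
```

```text
9.7 pos [0.5166 0.1788 0.0551] rot [ 0.5849  0.8111  0.0031 -0.    ] F [ 6.9  5.9 -3.8] op 0.009 ff 3.7443934637121856 q [-0.22  0.91 -0.33  1.93  0.7   0.41 -0.76]
xang 1.892 radial 0.0768 normal -0.0205  Frad 3.4 Fnorm -8.4  tilt [0.0036 0.005 ]
```

Emit:
{"name": "send_rows", "arguments": {
  "motion": [
    {"x":0,"y":-0.04,"z":0,"rx":0,"ry":0,"rz":0,"jaw":0},
    {"x":0,"y":-0.04,"z":0,"rx":0,"ry":0,"rz":0,"jaw":0},
    {"x":0,"y":-0.04,"z":0,"rx":0,"ry":0,"rz":0,"jaw":0},
    {"x":0,"y":-0.04,"z":0,"rx":0,"ry":0,"rz":0,"jaw":0},
    {"x":0,"y":0,"z":0,"rx":0,"ry":0,"rz":0,"jaw":0}
  ]
}}

```text
clock: 10.2
tool_pos: [0.516, 0.1787, 0.0551]
eef_rot: [0.585, 0.811, 0.004, 0.0]
contact_force: [8.9, 6.1, -5.4]
opening: 0.008
finger_force: 4.6
```

```bash
python3 leg.py
```

```text
10.2 pos [0.516  0.1787 0.0551] rot [5.85e-01 8.11e-01 4.00e-03 4.00e-04] F [ 8.9  6.1 -5.4] op 0.008 ff 4.63799060205929 q [-0.22  0.91 -0.33  1.93  0.7   0.4  -0.76]
xang 1.892 radial 0.0768 normal -0.0199  Frad 3.0 Fnorm -10.4  tilt [0.0052 0.006 ]
```

Emit:
{"name": "send_rows", "arguments": {
  "motion": [
    {"x":0,"y":-0.06,"z":0,"rx":0,"ry":0,"rz":0,"jaw":0},
    {"x":0,"y":-0.06,"z":0,"rx":0,"ry":0,"rz":0,"jaw":0},
    {"x":0,"y":-0.06,"z":0,"rx":0,"ry":0,"rz":0,"jaw":0},
    {"x":0,"y":-0.04,"z":0,"rx":0,"ry":0,"rz":0,"jaw":0},
    {"x":0,"y":0,"z":0,"rx":0,"ry":0,"rz":0,"jaw":0}
  ]
}}

```text
clock: 10.7
tool_pos: [0.5155, 0.1785, 0.0552]
eef_rot: [0.585, 0.811, 0.005, 0.001]
contact_force: [11.7, 6.7, -8.5]
opening: 0.003
finger_force: 6.0
```

```bash
python3 leg.py
```

```text
10.7 pos [0.5155 0.1785 0.0552] rot [0.585  0.811  0.0053 0.0009] F [11.7  6.7 -8.5] op 0.003 ff 5.96318035852164 q [-0.22  0.91 -0.33  1.94  0.7   0.4  -0.77]
xang 1.892 radial 0.0769 normal -0.0193  Frad 2.7 Fnorm -13.2  tilt [0.0077 0.0075]
```

Emit:
{"name": "send_rows", "arguments": {
  "motion": [
    {"x":0,"y":0.3,"z":0,"rx":0,"ry":0,"rz":0,"jaw":0},
    {"x":0,"y":0.5,"z":0,"rx":0,"ry":0,"rz":0,"jaw":0},
    {"x":0,"y":1.2,"z":0,"rx":0,"ry":0,"rz":0,"jaw":0},
    {"x":0,"y":1.5,"z":0,"rx":0,"ry":0,"rz":0,"jaw":0},
    {"x":0,"y":1.5,"z":0,"rx":0,"ry":0,"rz":0,"jaw":0}
  ]
}}

```text
clock: 11.2
tool_pos: [0.5569, 0.1891, 0.0542]
eef_rot: [0.585, 0.811, -0.003, -0.001]
contact_force: [0.7, -0.2, 0.4]
opening: 0.003
finger_force: 0.0
```

Emit:
{"name": "send_rows", "arguments": {
  "motion": [
    {"x":0,"y":0,"z":-2.5,"rx":0,"ry":0,"rz":0,"jaw":4.5},
    {"x":0,"y":0,"z":-3.5,"rx":0,"ry":0,"rz":0,"jaw":4.5},
    {"x":-2,"y":-1,"z":-3.5,"rx":0,"ry":0,"rz":0,"jaw":4.5},
    {"x":-3,"y":-1,"z":-3,"rx":0,"ry":0,"rz":0,"jaw":4.5},
    {"x":-3,"y":-1,"z":-3,"rx":0,"ry":0,"rz":0,"jaw":4.5}
  ]
}}

```text
clock: 11.7
tool_pos: [0.5528, 0.1034, 0.2102]
eef_rot: [0.585, 0.811, -0.003, -0.001]
contact_force: [1.1, -1.6, 0.1]
opening: 0.433
finger_force: 0.0
```

Emit:
{"name": "send_rows", "arguments": {
  "motion": [
    {"x":-3,"y":-1,"z":-2,"rx":0,"ry":0,"rz":0.05,"jaw":4.5},
    {"x":-3,"y":-1,"z":0,"rx":0,"ry":0,"rz":0.05,"jaw":4.5},
    {"x":-2,"y":0,"z":0,"rx":0,"ry":0,"rz":0.05,"jaw":4.5},
    {"x":-1,"y":0,"z":0,"rx":0,"ry":0,"rz":0,"jaw":4.5},
    {"x":0,"y":0,"z":0,"rx":0,"ry":0,"rz":0,"jaw":4.5}
  ]
}}

```text
clock: 12.2
tool_pos: [0.5593, 0.0115, 0.2288]
eef_rot: [0.645, 0.764, -0.001, -0.001]
contact_force: [-0.7, 0.5, -0.0]
opening: 0.51
finger_force: 0.0
```

```bash
python3 - <<'E'
from h import *
st();s=snap('wrist','w2.png')
cv2.imwrite('pics/w2b.png',cv2.resize(s['img'][0:256,64:448][:,:,::-1],None,fx=2,fy=2,interpolation=cv2.INTER_CUBIC))
E
```

```text
12.2 pos [0.5593 0.0115 0.2288] rot [ 6.449e-01  7.643e-01 -1.100e-03 -7.000e-04] F [-0.7  0.5 -0. ] op 0.51 ff 0.0 q [ 0.22  0.67 -0.55  1.78  0.46  0.82 -0.38]
```

View pics/w2b.png

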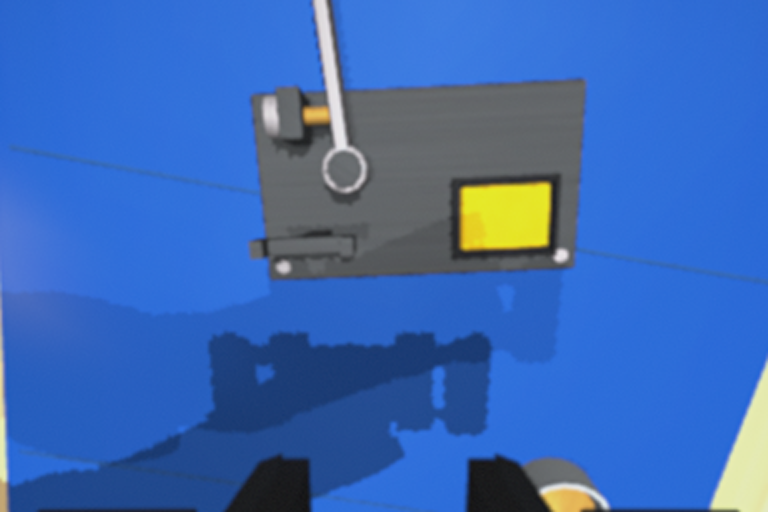

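```bash
cat > m3.py <<'E'
from h import *
from scipy.optimize import least_squares
Wc=load('w2');w=lambda x,y:(64+(x+.5)/2-.5,(y+.5)/2-.5)
C=np.array([[-.1,.045,.01],[.09,.045,.01],[.09,-.06,.01],[-.1,-.06,.01]])
def W(p,P): return np.atleast_2d(P)@R.from_euler('z',p[2]).as_matrix().T+[p[0],p[1],0]
pw=np.array([w(252,96),w(584,80),w(573,267),w(270,279)])
r=least_squares(lambda p:(proj(Wc,W(p,C))-pw).ravel(),[.565,.11,.2]);p=r.x;print(np.round(p,4),np.round(r.fun,1))
L=lambda P:np.round(((P-[p[0],p[1],0])@R.from_euler('z',p[2]).as_matrix())*1000,1)
for n,q,z in [('hinge',(344,169),.066),('legin',(342,150),.064),('legout',(320,0),.064),('pl',(257,246),.098),('pr',(348,241),.098),('saddle',(304,244),.084),('tray',(506,217),.018)]:
    P=at(Wc,w(*q),z);print(n,np.round(P,4),L(P))
a=at(Wc,w(320,2),.064);b=at(Wc,w(342,148),.064);print(np.arctan2(*(a-b)[1::-1]))
E
python3 m3.py
```

```text
[0.5644 0.1075 0.2091] [-1.8 -0.9  1.6 -0.8  0.8  1.2 -0.7  1.4]
hinge [0.5206 0.0992 0.066 ] [-44.5   1.   66. ]
legin [0.5182 0.1077 0.064 ] [-45.1   9.8  64. ]
legout [0.4995 0.1682 0.064 ] [-50.9  72.9  64. ]
pl [0.4887 0.0586 0.098 ] [-84.2 -32.1  98. ]
pr [0.5295 0.0679 0.098 ] [-42.3 -31.5  98. ]
saddle [0.5079 0.0618 0.084 ] [-64.7 -33.   84. ]
tray [0.6143 0.0907 0.018 ] [ 45.4 -26.8  18. ]
1.876033473997208
```

The view shows the leg against the brass pin at (315,115), post at (344,169), fixed fork at (257–348, 243). Now over to the iron.

Emit:
{"name": "send_rows", "arguments": {
  "motion": [
    {"x":-1.5,"y":-0.8,"z":0,"rx":0,"ry":0,"rz":0,"jaw":5},
    {"x":-3.4,"y":-1.8,"z":0,"rx":0,"ry":0,"rz":0,"jaw":5},
    {"x":-3.4,"y":-1.8,"z":0,"rx":0,"ry":0,"rz":0,"jaw":5},
    {"x":-3.4,"y":-1.8,"z":0,"rx":0,"ry":0,"rz":0,"jaw":5},
    {"x":-3.4,"y":-1.8,"z":0,"rx":0,"ry":0,"rz":0,"jaw":5}
  ]
}}

```text
clock: 12.75
tool_pos: [0.5064, -0.1484, 0.2294]
eef_rot: [0.643, 0.766, 0.001, -0.001]
contact_force: [1.1, -1.4, -0.4]
opening: 0.567
finger_force: 0.0
```

Emit:
{"name": "send_rows", "arguments": {
  "motion": [
    {"x":-3.4,"y":-1.8,"z":0,"rx":0,"ry":0,"rz":0,"jaw":5},
    {"x":-3.4,"y":-1.8,"z":0,"rx":0,"ry":0,"rz":0,"jaw":5},
    {"x":-3.4,"y":-1.8,"z":0,"rx":0,"ry":0,"rz":0,"jaw":5},
    {"x":-3.4,"y":-1.8,"z":0,"rx":0,"ry":0,"rz":0,"jaw":5},
    {"x":-3.4,"y":-1.8,"z":0,"rx":0,"ry":0,"rz":0,"jaw":5}
  ]
}}

```text
clock: 13.25
tool_pos: [0.4473, -0.3316, 0.2295]
eef_rot: [0.643, 0.766, 0.001, -0.0]
contact_force: [0.5, 0.1, -0.2]
opening: 0.567
finger_force: 0.0
```

Emit:
{"name": "send_rows", "arguments": {
  "motion": [
    {"x":0,"y":0,"z":0,"rx":0,"ry":0,"rz":0.135,"jaw":5},
    {"x":0,"y":0,"z":0,"rx":0,"ry":0,"rz":0.135,"jaw":5},
    {"x":0,"y":0,"z":0,"rx":0,"ry":0,"rz":0.135,"jaw":5},
    {"x":0,"y":0,"z":0,"rx":0,"ry":0,"rz":0.135,"jaw":5},
    {"x":0,"y":0,"z":0,"rx":0,"ry":0,"rz":0.135,"jaw":5}
  ]
}}

```text
clock: 13.75
tool_pos: [0.4479, -0.33, 0.2293]
eef_rot: [0.862, 0.508, 0.001, -0.001]
contact_force: [0.4, 0.1, -0.6]
opening: 0.567
finger_force: 0.0
```

Emit:
{"name": "send_rows", "arguments": {
  "motion": [
    {"x":0,"y":0,"z":0,"rx":0,"ry":0,"rz":0.135,"jaw":5},
    {"x":0,"y":0,"z":0,"rx":0,"ry":0,"rz":0.135,"jaw":5},
    {"x":0,"y":0,"z":0,"rx":0,"ry":0,"rz":0.135,"jaw":5},
    {"x":0,"y":0,"z":0,"rx":0,"ry":0,"rz":0.135,"jaw":5},
    {"x":0,"y":0,"z":0,"rx":0,"ry":0,"rz":0.135,"jaw":5}
  ]
}}

```text
clock: 14.25
tool_pos: [0.448, -0.3299, 0.2292]
eef_rot: [0.981, 0.194, 0.0, -0.001]
contact_force: [-0.4, 1.0, 0.7]
opening: 0.567
finger_force: 0.0
```

Emit:
{"name": "send_rows", "arguments": {
  "motion": [
    {"x":0,"y":0,"z":0,"rx":0,"ry":0,"rz":0.135,"jaw":5},
    {"x":0,"y":0,"z":0,"rx":0,"ry":0,"rz":0.13,"jaw":5},
    {"x":0,"y":0,"z":0,"rx":0,"ry":0,"rz":0,"jaw":5},
    {"x":0,"y":0,"z":0,"rx":0,"ry":0,"rz":0,"jaw":5},
    {"x":0,"y":0,"z":0,"rx":0,"ry":0,"rz":0,"jaw":5}
  ]
}}

```text
clock: 14.75
tool_pos: [0.4471, -0.3316, 0.2295]
eef_rot: [0.998, 0.065, 0.0, -0.0]
contact_force: [-0.5, 1.2, 1.2]
opening: 0.566
finger_force: 0.0
```

```bash
python3 - <<'E'
from h import *
a=st();Rm=R.from_quat(a['eef_rot']).as_matrix();print(np.arctan2(Rm[1,0],Rm[0,0]),np.round(Rm[:2,2],4));s=snap('wrist','w3.png')
cv2.imwrite('pics/w3b.png',cv2.resize(s['img'][0:270,64:448][:,:,::-1],None,fx=2,fy=2,interpolation=cv2.INTER_CUBIC))
E
```

```text
14.75 pos [ 0.4471 -0.3316  0.2295] rot [ 9.979e-01  6.480e-02  0.000e+00 -4.000e-04] F [-0.5  1.2  1.2] op 0.566 ff 0.0 q [ 0.63  0.62 -0.13  1.8   0.11  0.73 -1.  ]
0.12961554551002835 [-0.      0.0008]
```

View pics/w3b.png

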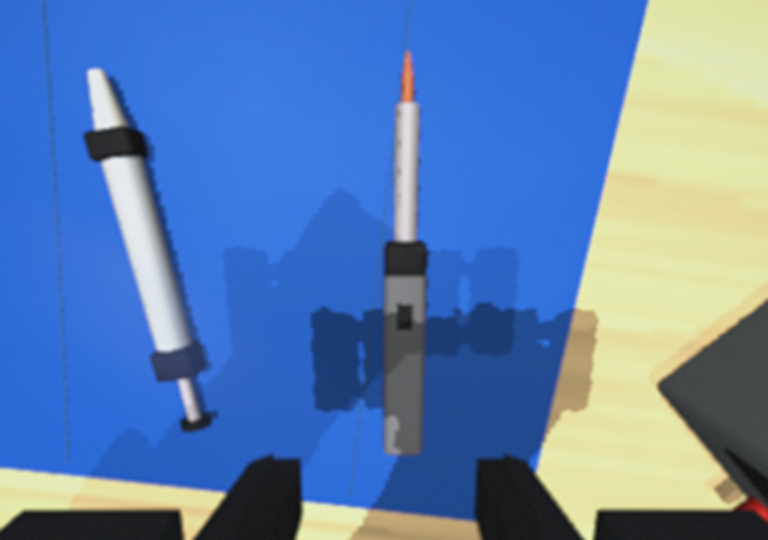

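```bash
python3 - <<'E'
from h import *
Wc=load('w3');w=lambda x,y:(64+(x+.5)/2-.5,(y+.5)/2-.5)
P={n:at(Wc,w(*q),z) for n,q,z in [('tip',(407,53),.011),('b0',(406.5,102),.016),('h1',(405,241),.018),('back',(403,454),.011),('backtop',(403,454),.022)]}
for n in P:print(n,np.round(P[n],4))
d=P['tip']-P['back'];y=np.arctan2(d[1],d[0]);print(np.hypot(*d[:2]),y)
u=d[:2]/np.hypot(*d[:2]);print(P['tip'][:2]-.161*u,P['b0'][:2]-.135*u,P['h1'][:2]-.06*u,P['back'][:2]+.08*u)
E
```

```text
tip [ 0.6015 -0.3221  0.011 ]
b0 [ 0.5768 -0.3252  0.016 ]
h1 [ 0.5023 -0.3347  0.018 ]
back [ 0.3605 -0.3534  0.011 ]
backtop [ 0.3656 -0.3524  0.022 ]
0.24302200655053155 0.1289728101010111
[ 0.4418694  -0.34280534] [ 0.44287457 -0.34253714] [ 0.44281185 -0.34243616] [ 0.43986419 -0.3430654 ]
```

Iron axis at column ~405, nearly aligned with the tool; I'll correct a centimetre sideways and go down.

Emit:
{"name": "send_rows", "arguments": {
  "motion": [
    {"x":-0.3,"y":0.5,"z":2,"rx":0,"ry":0,"rz":0,"jaw":5},
    {"x":-0.3,"y":0.5,"z":3.5,"rx":0,"ry":0,"rz":0,"jaw":5},
    {"x":0,"y":0,"z":4,"rx":0,"ry":0,"rz":0,"jaw":5},
    {"x":0,"y":0,"z":4,"rx":0,"ry":0,"rz":0,"jaw":5},
    {"x":0,"y":0,"z":3,"rx":0,"ry":0,"rz":0,"jaw":5}
  ]
}}

```text
clock: 15.3
tool_pos: [0.4413, -0.3427, 0.0626]
eef_rot: [0.998, 0.063, -0.0, -0.001]
contact_force: [-0.3, -0.2, -1.1]
opening: 0.569
finger_force: 0.0
```

Emit:
{"name": "send_rows", "arguments": {
  "motion": [
    {"x":0,"y":0,"z":2,"rx":0,"ry":0,"rz":0,"jaw":5},
    {"x":0,"y":0,"z":1.5,"rx":0,"ry":0,"rz":0,"jaw":5},
    {"x":0,"y":0,"z":0.8,"rx":0,"ry":0,"rz":0,"jaw":5},
    {"x":0,"y":0,"z":0.3,"rx":0,"ry":0,"rz":0,"jaw":5},
    {"x":0,"y":0,"z":0,"rx":0,"ry":0,"rz":0,"jaw":5}
  ]
}}

```text
clock: 15.8
tool_pos: [0.4422, -0.3434, 0.0191]
eef_rot: [0.998, 0.063, 0.0, 0.0]
contact_force: [-0.2, 0.5, 0.7]
opening: 0.571
finger_force: 0.0
```

```bash
python3 leg.py
```

```text
15.8 pos [ 0.4422 -0.3434  0.0191] rot [9.98e-01 6.29e-02 3.00e-04 2.00e-04] F [-0.2  0.5  0.7] op 0.571 ff 0.0 q [ 0.61  0.97 -0.06  1.9   0.18  0.28 -1.03]
xang 0.126 radial -0.1342 normal -0.4294  Frad -0.2 Fnorm 0.5  tilt [ 0.0007 -0.0004]
```

Emit:
{"name": "send_rows", "arguments": {
  "motion": [
    {"x":0,"y":0,"z":0.3,"rx":0,"ry":0,"rz":0,"jaw":5},
    {"x":0,"y":0,"z":0,"rx":0,"ry":0,"rz":0,"jaw":3.2},
    {"x":0,"y":0,"z":0,"rx":0,"ry":0,"rz":0,"jaw":2.6},
    {"x":0,"y":0,"z":0,"rx":0,"ry":0,"rz":0,"jaw":2},
    {"x":0,"y":0,"z":0,"rx":0,"ry":0,"rz":0,"jaw":2}
  ],
  "grip_force": 20
}}

```text
clock: 16.3
tool_pos: [0.442, -0.3431, 0.0161]
eef_rot: [0.998, 0.063, 0.0, 0.0]
contact_force: [-0.4, 0.2, 2.4]
opening: 0.292
finger_force: 20.0
```

Emit:
{"name": "send_rows", "arguments": {
  "motion": [
    {"x":0,"y":0,"z":0,"rx":0,"ry":0,"rz":0,"jaw":2},
    {"x":0,"y":0,"z":0,"rx":0,"ry":0,"rz":0,"jaw":2},
    {"x":0,"y":0,"z":-0.5,"rx":0,"ry":0,"rz":0,"jaw":2},
    {"x":0,"y":0,"z":-1,"rx":0,"ry":0,"rz":0,"jaw":2},
    {"x":0,"y":0,"z":0,"rx":0,"ry":0,"rz":0,"jaw":2}
  ],
  "grip_force": 20
}}

```text
clock: 16.8
tool_pos: [0.4425, -0.3438, 0.0319]
eef_rot: [0.998, 0.063, 0.001, 0.001]
contact_force: [0.2, -0.5, -1.5]
opening: 0.291
finger_force: 20.0
```

```bash
python3 -c "
from h import *
s=st();print(s['moment'])"
```

```text
16.8 pos [ 0.4425 -0.3438  0.0319] rot [9.98e-01 6.28e-02 8.00e-04 7.00e-04] F [ 0.2 -0.5 -1.5] op 0.291 ff 20.001852073546615 q [ 0.62  0.94 -0.06  1.9   0.17  0.3  -1.03]
[-0.01224375 -0.00764396  0.06123331]
```

Emit:
{"name": "send_rows", "arguments": {
  "motion": [
    {"x":0,"y":0,"z":-2,"rx":0,"ry":0,"rz":0,"jaw":2},
    {"x":0,"y":0,"z":-3.5,"rx":0,"ry":0,"rz":0,"jaw":2},
    {"x":0,"y":0,"z":-4,"rx":0,"ry":0,"rz":0,"jaw":2},
    {"x":0,"y":0,"z":-3.5,"rx":0,"ry":0,"rz":0,"jaw":2},
    {"x":0,"y":0,"z":-1.5,"rx":0,"ry":0,"rz":0,"jaw":2}
  ]
}}

```text
clock: 17.3
tool_pos: [0.443, -0.3441, 0.1791]
eef_rot: [0.998, 0.063, 0.002, 0.002]
contact_force: [0.1, -0.5, -1.8]
opening: 0.289
finger_force: 20.0
```

Emit:
{"name": "send_rows", "arguments": {
  "motion": [
    {"x":0.4,"y":-1.5,"z":0,"rx":0,"ry":0,"rz":0,"jaw":2},
    {"x":0.8,"y":-3,"z":0,"rx":0,"ry":0,"rz":0,"jaw":2},
    {"x":0.8,"y":-3.2,"z":0,"rx":0,"ry":0,"rz":0,"jaw":2},
    {"x":0.8,"y":-3.2,"z":0,"rx":0,"ry":0,"rz":0,"jaw":2},
    {"x":0.8,"y":-3.2,"z":0,"rx":0,"ry":0,"rz":0,"jaw":2}
  ]
}}

```text
clock: 17.8
tool_pos: [0.4589, -0.1958, 0.1745]
eef_rot: [0.998, 0.063, -0.001, -0.001]
contact_force: [0.2, 0.4, -1.3]
opening: 0.295
finger_force: 20.0
```

Emit:
{"name": "send_rows", "arguments": {
  "motion": [
    {"x":0.8,"y":-3.2,"z":0,"rx":0,"ry":0,"rz":0,"jaw":2},
    {"x":0.8,"y":-3.2,"z":0,"rx":0,"ry":0,"rz":0,"jaw":2},
    {"x":0.8,"y":-3.2,"z":0,"rx":0,"ry":0,"rz":0,"jaw":2},
    {"x":0.8,"y":-3.2,"z":0,"rx":0,"ry":0,"rz":0,"jaw":2},
    {"x":0.8,"y":-3.2,"z":0,"rx":0,"ry":0,"rz":0,"jaw":2}
  ]
}}

```text
clock: 18.3
tool_pos: [0.4781, -0.0325, 0.1745]
eef_rot: [0.998, 0.063, -0.001, -0.0]
contact_force: [0.6, 0.8, -2.0]
opening: 0.291
finger_force: 20.0
```

Emit:
{"name": "send_rows", "arguments": {
  "motion": [
    {"x":0.8,"y":-3.2,"z":0,"rx":0,"ry":0,"rz":0,"jaw":2},
    {"x":0.8,"y":-3.2,"z":0,"rx":0,"ry":0,"rz":0,"jaw":2},
    {"x":0.8,"y":-3.2,"z":0,"rx":0,"ry":0,"rz":0,"jaw":2},
    {"x":0.8,"y":-2,"z":0,"rx":0,"ry":0,"rz":0,"jaw":2},
    {"x":0.8,"y":-1,"z":0,"rx":0,"ry":0,"rz":0,"jaw":2}
  ]
}}

```text
clock: 18.8
tool_pos: [0.5017, 0.0985, 0.1745]
eef_rot: [0.998, 0.065, -0.001, -0.0]
contact_force: [1.1, 0.4, -0.8]
opening: 0.293
finger_force: 20.0
```

Emit:
{"name": "send_rows", "arguments": {
  "motion": [
    {"x":0,"y":0,"z":0,"rx":0,"ry":0,"rz":-0.06,"jaw":2},
    {"x":0,"y":0,"z":0,"rx":0,"ry":0,"rz":-0.12,"jaw":2},
    {"x":0,"y":0,"z":0,"rx":0,"ry":0,"rz":-0.12,"jaw":2},
    {"x":0,"y":0,"z":0,"rx":0,"ry":0,"rz":-0.12,"jaw":2},
    {"x":0,"y":0,"z":0,"rx":0,"ry":0,"rz":-0.12,"jaw":2}
  ]
}}

```text
clock: 19.3
tool_pos: [0.5026, 0.0943, 0.1748]
eef_rot: [0.944, 0.329, -0.001, 0.0]
contact_force: [-0.6, 0.1, -1.9]
opening: 0.297
finger_force: 20.0
```

Emit:
{"name": "send_rows", "arguments": {
  "motion": [
    {"x":0,"y":0,"z":0,"rx":0,"ry":0,"rz":-0.12,"jaw":2},
    {"x":0,"y":0,"z":0,"rx":0,"ry":0,"rz":-0.12,"jaw":2},
    {"x":0,"y":0,"z":0,"rx":0,"ry":0,"rz":-0.12,"jaw":2},
    {"x":0,"y":0,"z":0,"rx":0,"ry":0,"rz":-0.12,"jaw":2},
    {"x":0,"y":0,"z":0,"rx":0,"ry":0,"rz":-0.12,"jaw":2}
  ]
}}

```text
clock: 19.8
tool_pos: [0.5026, 0.0942, 0.1748]
eef_rot: [0.805, 0.593, -0.001, -0.0]
contact_force: [-0.5, -1.0, -1.6]
opening: 0.294
finger_force: 20.0
```

Emit:
{"name": "send_rows", "arguments": {
  "motion": [
    {"x":0,"y":0,"z":0,"rx":0,"ry":0,"rz":-0.12,"jaw":2},
    {"x":0,"y":0,"z":0,"rx":0,"ry":0,"rz":-0.12,"jaw":2},
    {"x":0,"y":0,"z":0,"rx":0,"ry":0,"rz":-0.12,"jaw":2},
    {"x":0,"y":0,"z":0,"rx":0,"ry":0,"rz":-0.1,"jaw":2},
    {"x":0,"y":0,"z":0,"rx":0,"ry":0,"rz":0,"jaw":2}
  ]
}}

```text
clock: 20.3
tool_pos: [0.5026, 0.0942, 0.1748]
eef_rot: [0.65, 0.76, -0.001, -0.001]
contact_force: [0.1, 0.0, -1.7]
opening: 0.294
finger_force: 20.0
```

```bash
python3 - <<'E'
from h import *
exec(open('leg.py').read().split('from h import *')[1]);snap('wrist','w4.png');s=snap('scene','sc4.png');t=snap('top','top4.png')
s=cv2.imread('pics/w4.png');a=cv2.imread('pics/sc4.png')
cv2.imwrite('pics/w4b.png',np.hstack([cv2.resize(s[0:256,128:384],(400,400)),cv2.resize(a[140:300,180:340],(400,400),interpolation=cv2.INTER_CUBIC)]))
E
```

```text
20.3 pos [0.5026 0.0942 0.1748] rot [ 6.505e-01  7.595e-01 -9.000e-04 -7.000e-04] F [ 0.1  0.  -1.7] op 0.294 ff 20.000820315399324 q [-0.    0.69 -0.44  1.97  0.5   0.6  -0.63]
xang 1.725 radial -0.0024 normal 0.0194  Frad -0.0 Fnorm -0.1  tilt [-0.0021 -0.0005]
```

View pics/w4b.png

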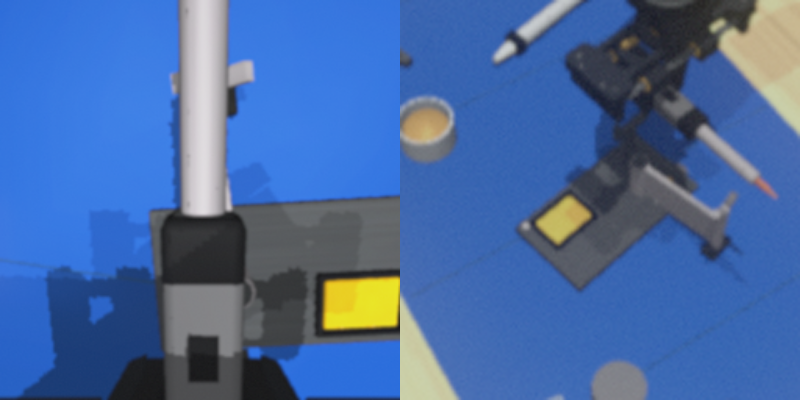

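The wrist half shows the barrel at columns 180–227, above the leg's fork with prongs at (172,82) and (253,72); the scene half shows the iron level, tip outwards. Now I'll check the fork position against my estimate.

```bash
python3 - <<'E'
from h import *
W=load('w4');w=lambda x,y:(128+(x+.5)*.64-.5,(y+.5)*.64-.5)
for q in [(171,82),(254,70),(212,76),(177,82),(246,72)]:print(q,np.round(at(W,w(*q),.100),4))
print('iron barrel pts (z of axis .1697)',[np.round(at(W,w(*q),.1697),4) for q in [(203,20),(203,210)]])
a=.1697
print('pred fork px',[(proj(W,[[.4878,.2041,z]])[0]-[128,0])/.64 for z in(.095,.1)])
T=load('top4');print('top px of fork',proj(T,[[.4878,.2041,.095]]))
E
```

```text
(171, 82) [0.4711 0.1993 0.1   ]
(254, 70) [0.5055 0.2093 0.1   ]
(212, 76) [0.4881 0.2043 0.1   ]
(177, 82) [0.4736 0.1997 0.1   ]
(246, 72) [0.5023 0.2081 0.1   ]
iron barrel pts (z of axis .1697) [array([0.4841, 0.2068, 0.1697]), array([0.492 , 0.1558, 0.1697])]
pred fork px [array([210.69488252,  78.14783622]), array([210.85535975,  76.19951171])]
top px of fork [[179.10421844 220.37385106]]
```

Emit:
{"name": "send_rows", "arguments": {
  "motion": [
    {"x":0.8,"y":0.12,"z":0,"rx":0,"ry":0,"rz":0,"jaw":2},
    {"x":0.76,"y":0.12,"z":0,"rx":0,"ry":0,"rz":0,"jaw":2},
    {"x":0,"y":0,"z":1,"rx":0,"ry":0,"rz":0,"jaw":2},
    {"x":0,"y":0,"z":1.5,"rx":0,"ry":0,"rz":0,"jaw":2},
    {"x":0,"y":0,"z":1.5,"rx":0,"ry":0,"rz":0,"jaw":2}
  ]
}}

```text
clock: 20.95
tool_pos: [0.5033, 0.1111, 0.1348]
eef_rot: [0.65, 0.76, 0.0, 0.0]
contact_force: [0.5, -0.3, -2.2]
opening: 0.294
finger_force: 20.0
```

Emit:
{"name": "send_rows", "arguments": {
  "motion": [
    {"x":0,"y":0,"z":1,"rx":0,"ry":0,"rz":0,"jaw":2},
    {"x":0,"y":0,"z":0.6,"rx":0,"ry":0,"rz":0,"jaw":2},
    {"x":0,"y":0,"z":0.4,"rx":0,"ry":0,"rz":0,"jaw":2},
    {"x":0,"y":0,"z":0,"rx":0,"ry":0,"rz":0,"jaw":2},
    {"x":0,"y":0,"z":0,"rx":0,"ry":0,"rz":0,"jaw":2}
  ]
}}

```text
clock: 21.45
tool_pos: [0.5036, 0.1109, 0.116]
eef_rot: [0.65, 0.76, 0.0, 0.0]
contact_force: [0.4, -0.5, -2.0]
opening: 0.294
finger_force: 20.0
```

```bash
python3 leg.py
```

```text
21.45 pos [0.5036 0.1109 0.116 ] rot [6.502e-01 7.597e-01 3.000e-04 2.000e-04] F [ 0.4 -0.5 -2. ] op 0.294 ff 20.001796451979317 q [-0.09  0.78 -0.35  2.    0.58  0.46 -0.73]
xang 1.726 radial 0.0140 normal 0.0158  Frad -0.6 Fnorm -0.3  tilt [0.0007 0.0001]
```

Emit:
{"name": "send_rows", "arguments": {
  "motion": [
    {"x":0,"y":-0.08,"z":0.3,"rx":0,"ry":0,"rz":0,"jaw":2},
    {"x":0,"y":0,"z":0.3,"rx":0,"ry":0,"rz":0,"jaw":2},
    {"x":0,"y":0,"z":0.3,"rx":0,"ry":0,"rz":0,"jaw":2},
    {"x":0,"y":0,"z":0.3,"rx":0,"ry":0,"rz":0,"jaw":2},
    {"x":0,"y":0,"z":0,"rx":0,"ry":0,"rz":0,"jaw":2}
  ]
}}

```text
clock: 21.95
tool_pos: [0.5023, 0.1106, 0.1033]
eef_rot: [0.65, 0.76, -0.0, -0.0]
contact_force: [-0.1, -0.4, -1.9]
opening: 0.296
finger_force: 20.0
```

```bash
python3 leg.py
```

```text
21.95 pos [0.5023 0.1106 0.1033] rot [ 6.502e-01  7.598e-01 -4.000e-04 -1.000e-04] F [-0.1 -0.4 -1.9] op 0.296 ff 20.00188143007108 q [-0.11  0.8  -0.33  2.01  0.6   0.43 -0.74]
xang 1.726 radial 0.0139 normal 0.0171  Frad -0.3 Fnorm 0.2  tilt [-0.0007 -0.0004]
```

No contact yet; now the last 3 mm.

Emit:
{"name": "send_rows", "arguments": {
  "motion": [
    {"x":0,"y":0,"z":0.06,"rx":0,"ry":0,"rz":0,"jaw":2},
    {"x":0,"y":0,"z":0.06,"rx":0,"ry":0,"rz":0,"jaw":2},
    {"x":0,"y":0,"z":0.06,"rx":0,"ry":0,"rz":0,"jaw":2},
    {"x":0,"y":0,"z":0.06,"rx":0,"ry":0,"rz":0,"jaw":2},
    {"x":0,"y":0,"z":0,"rx":0,"ry":0,"rz":0,"jaw":2}
  ]
}}

```text
clock: 22.45
tool_pos: [0.5027, 0.1107, 0.1013]
eef_rot: [0.65, 0.76, 0.0, 0.0]
contact_force: [0.8, -0.2, -0.3]
opening: 0.29
finger_force: 20.0
```

```bash
python3 leg.py; python3 -c "
from h import *
print(get_state()['moment'])"
```

```text
22.45 pos [0.5027 0.1107 0.1013] rot [6.503e-01 7.597e-01 1.000e-04 1.000e-04] F [ 0.8 -0.2 -0.3] op 0.29 ff 20.00403203193855 q [-0.11  0.81 -0.33  2.01  0.6   0.42 -0.74]
xang 1.726 radial 0.0139 normal 0.0168  Frad -0.3 Fnorm -0.8  tilt [0.0002 0.    ]
[-0.04050309 -0.1280622  -0.01920859]
```

Emit:
{"name": "send_rows", "arguments": {
  "motion": [
    {"x":0,"y":0,"z":0.05,"rx":0,"ry":0,"rz":0,"jaw":2},
    {"x":0,"y":0,"z":0.05,"rx":0,"ry":0,"rz":0,"jaw":2},
    {"x":0,"y":0,"z":0,"rx":0,"ry":0,"rz":0,"jaw":2},
    {"x":0,"y":0,"z":0,"rx":0,"ry":0,"rz":0,"jaw":2},
    {"x":0,"y":0,"z":0,"rx":0,"ry":0,"rz":0,"jaw":2}
  ],
  "grip_force": 8
}}

```text
clock: 22.95
tool_pos: [0.5028, 0.1108, 0.1004]
eef_rot: [0.65, 0.76, 0.0, 0.0]
contact_force: [0.2, -0.3, 0.8]
opening: 0.289
finger_force: 8.0
```

```bash
python3 leg.py; python3 -c "
from h import *
print(get_state()['moment'])"
```

```text
22.95 pos [0.5028 0.1108 0.1004] rot [6.503e-01 7.597e-01 3.000e-04 1.000e-04] F [ 0.2 -0.3  0.8] op 0.289 ff 8.002829528025188 q [-0.11  0.81 -0.33  2.01  0.6   0.42 -0.75]
xang 1.726 radial 0.0140 normal 0.0166  Frad -0.3 Fnorm -0.2  tilt [0.0005 0.0002]
[ 0.06532117 -0.25677122 -0.08122167]
```

Emit:
{"name": "send_rows", "arguments": {
  "motion": [
    {"x":0,"y":0,"z":0,"rx":0,"ry":0,"rz":0,"jaw":2},
    {"x":0,"y":0,"z":0,"rx":0,"ry":0,"rz":0,"jaw":2},
    {"x":0,"y":0,"z":0,"rx":0,"ry":0,"rz":0,"jaw":2.7},
    {"x":0,"y":0,"z":0,"rx":0,"ry":0,"rz":0,"jaw":3},
    {"x":0,"y":0,"z":0,"rx":0,"ry":0,"rz":0,"jaw":3.4}
  ],
  "grip_force": 3
}}

```text
clock: 23.45
tool_pos: [0.5022, 0.1105, 0.1002]
eef_rot: [0.65, 0.76, -0.0, -0.0]
contact_force: [-0.2, -0.2, 1.0]
opening: 0.38
finger_force: 0.0
```

Emit:
{"name": "send_rows", "arguments": {
  "motion": [
    {"x":0,"y":0,"z":0,"rx":0,"ry":0,"rz":0,"jaw":3.8},
    {"x":0,"y":0,"z":0,"rx":0,"ry":0,"rz":0,"jaw":4.4},
    {"x":0,"y":0,"z":0,"rx":0,"ry":0,"rz":0,"jaw":4.8},
    {"x":0,"y":0,"z":0,"rx":0,"ry":0,"rz":0,"jaw":5},
    {"x":0,"y":0,"z":0,"rx":0,"ry":0,"rz":0,"jaw":5}
  ]
}}

```text
clock: 23.95
tool_pos: [0.5026, 0.1107, 0.1003]
eef_rot: [0.65, 0.76, -0.0, 0.0]
contact_force: [0.4, 0.7, 1.0]
opening: 0.567
finger_force: 0.0
```

Emit:
{"name": "send_rows", "arguments": {
  "motion": [
    {"x":0,"y":0,"z":-0.5,"rx":0,"ry":0,"rz":0,"jaw":5},
    {"x":0,"y":0,"z":-1.5,"rx":0,"ry":0,"rz":0,"jaw":5},
    {"x":0,"y":0,"z":-2.5,"rx":0,"ry":0,"rz":0,"jaw":5},
    {"x":0,"y":0,"z":-3,"rx":0,"ry":0,"rz":0,"jaw":5},
    {"x":0,"y":0,"z":-3,"rx":0,"ry":0,"rz":0,"jaw":5}
  ]
}}

```text
clock: 24.45
tool_pos: [0.5022, 0.1106, 0.2066]
eef_rot: [0.65, 0.76, -0.0, -0.0]
contact_force: [0.4, -0.9, -0.3]
opening: 0.566
finger_force: 0.0
```

Emit:
{"name": "send_rows", "arguments": {
  "motion": [
    {"x":-2,"y":0,"z":-2,"rx":0,"ry":0,"rz":0,"jaw":5},
    {"x":-3,"y":0,"z":-1,"rx":0,"ry":0,"rz":0,"jaw":5},
    {"x":-3,"y":0,"z":0,"rx":0,"ry":0,"rz":0,"jaw":5},
    {"x":-3,"y":0,"z":0,"rx":0,"ry":0,"rz":0,"jaw":5},
    {"x":-1,"y":0,"z":0,"rx":0,"ry":0,"rz":0,"jaw":5}
  ]
}}

```text
clock: 24.95
tool_pos: [0.5211, -0.0118, 0.2354]
eef_rot: [0.652, 0.758, -0.001, 0.001]
contact_force: [0.0, -0.2, -0.7]
opening: 0.569
finger_force: 0.0
```

```bash
python3 - <<'E'
from h import *
st();s=snap('wrist','w5.png')['img'][:,:,::-1];a=snap('scene','sc5.png')['img'][:,:,::-1]
snap('top','top5.png')
cv2.imwrite('pics/w5b.png',np.hstack([cv2.resize(s[0:288,128:352],(400,514),interpolation=cv2.INTER_CUBIC),cv2.resize(a[120:274,190:310],(400,514),interpolation=cv2.INTER_CUBIC)]))
E
```

```text
24.95 pos [ 0.5211 -0.0118  0.2354] rot [ 6.522e-01  7.581e-01 -1.000e-03  7.000e-04] F [ 0.  -0.2 -0.7] op 0.569 ff 0.0 q [ 0.26  0.61 -0.53  1.88  0.44  0.76 -0.36]
```

View pics/w5b.png

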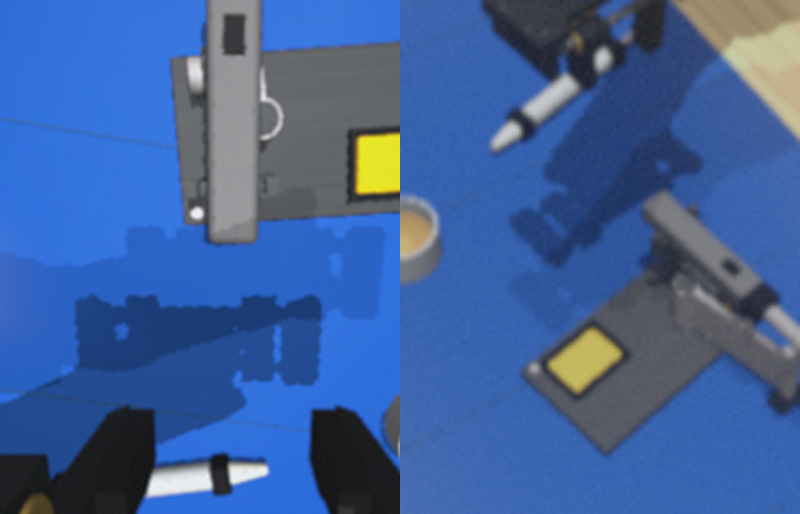

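The picture shows the handle lying between the fixed fork's prongs at (200,185) and (265,183), and the leg in place. The tip is out of frame, so I'll check it by colour, and the bystanders by differencing.

```bash
python3 - <<'E'
from h import *
P=np.array([[.4776,.2691,.095],[.4817,.2423,.095]])  # predicted tip end, barrel end
for n in('sc5','top5'):
    s=load(n);im=cv2.imread('pics/'+n+'.png').astype(int);p=proj(s,P);x,y=p.mean(0).astype(int)
    c=im[y-20:y+20,x-20:x+20];m=(c[...,2]-c[...,0]>25)&(c[...,2]-c[...,1]>15);v=np.argwhere(m)
    print(n,'pred',p.round(1).tolist(),'red n',len(v), 'min',(v.min(0)+[y-20,x-20])[::-1] if len(v) else '', 'max',(v.max(0)+[y-20,x-20])[::-1] if len(v) else '')
a=cv2.imread('pics/top0.png').astype(int);b=cv2.imread('pics/top5.png').astype(int)
d=(np.abs(a-b).max(2)>45).astype(np.uint8);n,_,S,_=cv2.connectedComponentsWithStats(cv2.morphologyEx(d,cv2.MORPH_OPEN,np.ones((2,2),np.uint8)))
print([r.tolist() for r in S[1:] if r[4]>15])
# leg foot/fork region between sc4 (held above) and sc5
s=load('sc5');f=proj(s,[[.521,.0992,.02],[.4878,.2041,.02]]);print('foot px',f.round(1).tolist())
A=cv2.imread('pics/sc4.png');B=cv2.imread('pics/sc5.png');x,y=f[1].astype(int)
print('foot shift',cv2.phaseCorrelate(*[np.float32(cv2.cvtColor(i,cv2.COLOR_BGR2GRAY)[y-8:y+12,x-14:x+14]) for i in(A,B)]))
E
```

```text
sc5 pred [[328.7, 237.6], [320.8, 230.4]] red n 9 min [322 232] max [326 236]
top5 pred [[150.1, 224.4], [162.0, 222.8]] red n 15 min [152 222] max [159 224]
[[240, 117, 268, 267, 38069], [209, 159, 8, 6, 25], [239, 162, 4, 11, 24], [213, 168, 15, 37, 107], [217, 207, 37, 14, 308], [150, 212, 65, 18, 708], [484, 302, 28, 25, 515], [498, 331, 4, 6, 18], [352, 365, 10, 16, 74], [506, 376, 6, 8, 32]]
foot px [[274.9, 212.6], [306.4, 234.7]]
foot shift ((-0.527256963493075, -0.11903166962443557), 0.6836455408732096)
```

The tip lies within about a pixel of the parked position in both views, so the iron is level and the leg is still at its stop. I'm handing in.

```bash
python3 -c "
from plant import *
print(finish_job())"
```

```text
the job is handed in; nothing more can be done
None
```

I pressed the leg home on its stop with about 13 N and parked the iron level across both forks with its tip outwards. I let go and handed the job in at about 25 s of the 72 s; no verdict came back. The tip matched its parked position to about a pixel in two cameras. The leg showed no real movement. The bystanders were never touched, but my picture check couldn't confirm that for those the arm hid.

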